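# Fill the empty pan: swing the tap's spout over it and open the lever

## Task

Get the empty steel pan ready to fill at the portable water unit: push the tap's spout round with a fingertip until its outlet is over the empty pan, well inside the rim, and only then push the lever on top of the tap fully open. Do not open the tap while the spout points anywhere else, and pick nothing up: both pans and the sauce bottles stay standing where they are.

Things in the scene. Friction and masses are not known exactly. Their poses are not given: they have to be found in the camera images.
- water_unit: Portable water unit, fixed: steel box tank with a black foot, 150 mm high, and a steel pillar tap (radius 27 mm at most) near its front edge. Origin: on the table, on the tap's axis; z up; -x is its front, towards the robot. Tank: x -38 to +208, y -83 to +83 mm; behind the tap a cap and a handle rise to 186 mm. Spout and lever both turn about this z axis, the lever above the spout.
- spout (a joint): Angle of the swivel spout, rad: 0 points along the unit's -x, positive is anticlockwise from above (+1.57: along its -y). Range -1.7 to 1.7; starts within 0.5 of 0; stays where left (friction 0.2 N m, 1 N at its outer end). A level round steel tube, 20 mm thick, axis 256 mm above the table, straight out to 205 mm from the tap axis, then bent down to the outlet.
- outlet (a point): Centre of the lower end of the spout's outlet (26 mm across): 240 mm from the tap axis, 222 mm above the table. It passes clear above both pans and all bottles.
- tap_lever (a joint): Angle of the lever on top of the tap, rad: 0 is shut (points along the unit's -x), grows anticlockwise from above to 1.571, fully open against its stop (along the unit's -y). Starts within 0.1 of shut; stays where left (friction 0.2 N m, 2 N at its end) and does not turn with the spout.
- lever_end (a point): Point near the lever's free end, 105 mm from the tap axis and 302 mm above the table, mid-thickness. The lever is a flat steel bar 10 mm thick (297 to 307 mm above the table), 14 mm wide, 22 mm wide from 70 mm out, with a round end at 118 mm; its hub has 22 mm radius and reaches up to 317 mm.
- empty_pan: The empty steel gastronorm pan, loose (0.75 kg), beside the water unit on its left or right. 325 (x) by 176 (y) mm over the rim, 150 mm high, open on top; inside 286 by 138 mm. Origin: centre of its underside; x along its length, z up.
- sauce_pan: An identical loose pan on the other side of the water unit, with the three sauce bottles standing in it; to be left alone. Same sizes and axes.
- bottle_a: Squeeze bottle with a pointed nozzle, 60 mm across, 186 mm high, standing in sauce_pan; to be left alone. Origin: centre of its underside; z up.
- bottle_b: Squeeze bottle with a pointed nozzle, 60 mm across, 198 mm high, standing in sauce_pan; to be left alone. Origin: centre of its underside; z up.
- bottle_c: Squeeze bottle with a pointed nozzle, 62 mm across, 202 mm high, standing in sauce_pan; to be left alone. Origin: centre of its underside; z up.

How it is judged (in metres and radians):
On the way, in this order (a step that is already met when the one before it is completed fails the run):
1. the spout's outlet is over the empty pan with the tap still shut (x of outlet in the frame of empty_pan between -0.12 and 0.12 m and y of outlet in the frame of empty_pan between -0.05 and 0.05 m and value of joint tap_lever below 0.3 rad), for 0.2 s.
2. the lever is fully open (value of joint tap_lever above 1.45 rad), for 0.2 s.
At the end, for the whole second after the job is handed in: The outlet is over the empty pan (within 120 mm of its centre along its length and 50 mm across), the lever is within 0.12 rad of fully open, the pans are at rest within 25 mm of where they stood and the bottles upright within 30 mm of where they stood (x of outlet in the frame of empty_pan between -0.12 and 0.12 m and y of outlet in the frame of empty_pan between -0.05 and 0.05 m and value of joint tap_lever above 1.45 rad and linear speed of empty_pan below 0.02 m/s and distance of each of empty_pan, sauce_pan from where it was at the start of the episode below 0.025 m and angle between each of bottle_a, bottle_b, bottle_c's own z axis and vertical below 0.15 rad and distance of each of bottle_a, bottle_b, bottle_c from where it was at the start of the episode below 0.03 m); the robot touches nothing.
It fails at once if the tap is opened (lever beyond 0.3 rad) while the outlet is not over the empty pan (value of joint tap_lever above 0.3 rad and not (x of outlet in the frame of empty_pan between -0.12 and 0.12 m and y of outlet in the frame of empty_pan between -0.05 and 0.05 m)).
It fails at once if a pan is lifted or pushed more than 25 mm from its place (not (distance of empty_pan from where it was at the start of the episode below 0.025 m) or not (distance of sauce_pan from where it was at the start of the episode below 0.025 m)).
It fails at once if a sauce bottle is lifted, carried or knocked more than 30 mm from its place (distance of any of bottle_a, bottle_b, bottle_c from where it was at the start of the episode above 0.03 m).
It also fails if it takes over 58 s, if anything falls off the work surface, if the arm or the gripper's body presses on something with over 40 N, if the wrist force passes 120 N, or if a joint passes its speed limit or range.

## Robot

A 6-joint arm with a two-finger parallel gripper is mounted at the origin on a cart in front of the work surface, level with it; the furniture and walls round the work are solid. World frame = base frame: x ahead of the robot, y to its left, z up, the work surface at z = 0. Lengths are in m, angles in degrees, forces in N, time in s.
With the tool pointing down it reaches from about 0.375 to 0.9 m from the base axis. Payload 3.1 kg.
Tool frame: the origin (TCP) lies midway between the tips of the shut fingers; the grasp point (between the pads) lies 19 mm behind it; z points along the fingers, y is the line along which they close (so a half turn about z gives the same grasp; the last joint's range is limited). The gripper opens to 87 mm and grips with 3 to 60 N. Pads are 19 mm wide; open, the fingers measure 117 mm over their backs; the gripper's body (75 mm by 190 mm) begins 51 mm behind the grasp point.
Start: joints at [59.788, 30.224, 82.088, -0, 67.689, -10.227], TCP at [0.214, 0.587, 0.223] pointing down, gripper open.
Joint ranges: [-176.69, 176.69], [-43.24, 126.21], [12.49, 139.97], [-82, 262], [0, 151.66], [-163.58, 163.58]. Speed limits (degrees/s): [159.86, 159.86, 180, 180, 180, 180].

## Interface

Orientations are given as a 3x3 rotation matrix whose columns are the frame's x, y, z axes.
In Python, from rig import bot, capture gives the robot as it stands.
- The arm moves only by the tool creep_tool, called as name([rows], argument=value, ...), one row to a line, values as JSON. Schema: {"type":"object","properties":{"ticks":{"type":"array","items":{"type":"array","items":{"type":"array","items":{"type":"number"},"minItems":7,"maxItems":7},"minItems":1,"maxItems":20},"minItems":1,"maxItems":1},"only":{"type":"string"},"quiet":{"type":"boolean"},"lines":{"type":"string"}},"required":["ticks"],"additionalProperties":false}. ticks is a list that holds a single list of rows (three levels of brackets), with 1 to 20 rows, each of 7 numbers: dx, dy, dz in parts of the range, where 1.0 means 0.6 m, then a rotation vector rx, ry, rz in parts of the range, where 1.0 means 180 degrees, then the opening from 0.0 (shut) to 1.0 (fully open); each row is the pose to reach, as a shift and turn from the pose commanded when the call began, along the tool's axes at that moment; what a row does not reach only later rows make up. A row lasts 1/10 s, in which the tool goes at most 0.05 m and 8.59 degrees, less where a joint would pass 70% of its speed; a pose out of reach is approached as far as the arm can. The fingers move at their own pace and stop on an object; the grip force is fixed at half the most. Time passes only in rows, so rows that do not move let the fingers close. The tool returns the time, the measured TCP pose, the force, the opening and the grip force at its end. only (a regular expression) keeps the lines of the reply that match it, lines (a string "A,B") keeps lines A to B, and quiet returns only ok. A shift or turn number past 1, either way, is cut back to 1. Input that does not fit is refused with a message, and nothing moves.
- bot.read_state(): the state, without advancing time (a new reading comes with each control period).
- capture(name): name is "side" or "top" or "wrist"; returns a dict with "color" (480x640x3 uint8, red, green, blue), "K" (3x3 intrinsics, pixels), "view" (4x4, takes a point from world to camera coordinates); the wrist camera has in their place "mount" (4x4, takes a point from camera to tool coordinates, whose origin is the TCP and whose axes are the flange's). Camera axes: x right, y up, looking along -z (the intrinsics and any distortion apply to the point x, -y, -z); pixel columns grow to the right and rows downward; lengths in m; the calibration is good to about 2 mm. A picture is of the moment at which its call begins: read the wrist's pose just before it. There is no depth.
- bot.hand_in(): hands the job in; it is judged then, once.
The state is a dict: "time_s": time; "joint_positions": joint angles; "qvel": joint speeds; "tau": joint torques, N m; "position": TCP position; "tcp_rot": TCP orientation; "force": force on the tool from outside, world axes, zero at the start; "moment": the same for the moment, N m; "opening": opening from 0.0 (shut) to 1.0 (fully open); "grasp_force": force on a finger pad.
Only numpy, scipy, OpenCV 4.12 (cv2) and the standard library are available. Lean on these libraries where they do the work, as an engineer would, in place of code of your own. Each camera call takes 0.05 s, during which the arm holds its last target. There are 200 camera calls.

## Working session

There is one attempt and no reset: what is moved stays moved. The work goes in short steps, Python scripts to look and compute and a tool call to move; the robot and the scene stay as the last step left them, time stands still between calls to the robot, and variables do not carry over. Pictures are saved under pics/ and viewed, at most 10 in all, crops included, and the job is handed in when it is done.

```bash
mkdir -p pics; ls; python3 - <<'E'
from rig import bot, capture
import cv2,numpy as np
s=bot.read_state();print({k:np.round(v,3).tolist() for k,v in s.items()})
for n in("side","top"):
    c=capture(n);cv2.imwrite(f"pics/{n}1.png",c["color"][:,:,::-1]);print(n,c["K"].tolist(),np.round(c["view"],4).tolist(),[k for k in c])
E
```

```text
pics
{'time_s': 0.0, 'joint_positions': [59.787, 30.278, 82.158, -0.001, 67.689, -10.228], 'qvel': [0.05, 0.092, 0.064, 0.064, -0.079, 0.05], 'tau': [-0.0, -44.004, -17.659, 0.063, 0.058, -0.0], 'position': [0.213, 0.587, 0.222], 'tcp_rot': [[-0.94, 0.342, -0.001], [0.342, 0.94, -0.002], [0.0, -0.002, -1.0]], 'force': [-0.144, 0.496, -0.913], 'moment': [0.05, 0.02, 0.006], 'grasp_force': 0.0, 'opening': 1.001}
side [[437.86841948703557, 0.0, 315.7253172411157], [0.0, 437.86841948703557, 247.18452188831662], [0.0, 0.0, 1.0]] [[-0.4795, 0.8775, -0.0001, 0.2293], [-0.5997, -0.3276, 0.7301, 0.171], [0.6406, 0.3502, 0.6833, -1.3207], [0.0, 0.0, 0.0, 1.0]] ['color', 'K', 'view']
top [[618.9567465827951, 0.0, 319.6149612470414], [0.0, 618.9567465827951, 250.36500699366565], [0.0, 0.0, 1.0]] [[0.1037, -0.9946, -0.0077, -0.0303], [0.8782, 0.0879, 0.4701, -0.5415], [-0.4669, -0.0554, 0.8826, -1.5103], [0.0, 0.0, 0.0, 1.0]] ['color', 'K', 'view']
```

View pics/side1.png

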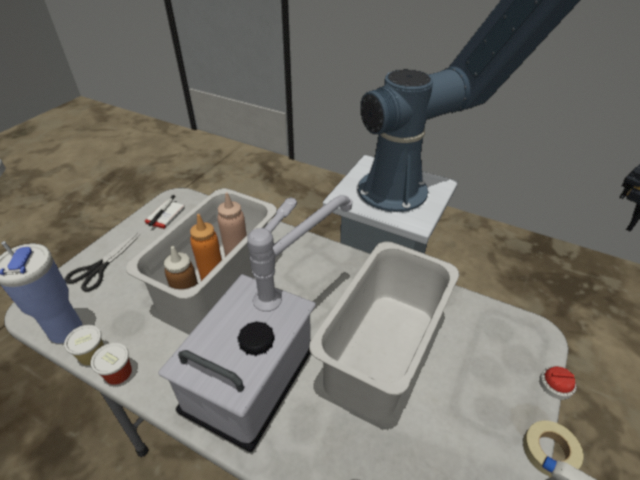

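View pics/top1.png

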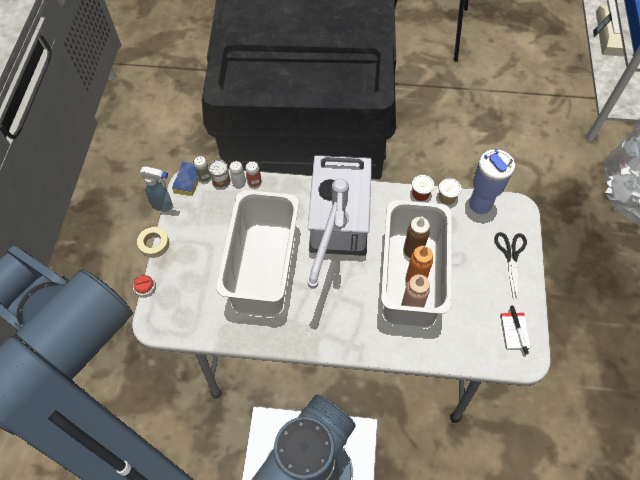

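The top view shows the empty pan at the left, +y side (about px 220–298, 193–303). The sauce pan is at the right, the tap hub is near (341,187), the lever end near (341,221) and the spout end near (313,283). I'll enlarge it to pick accurate points.

```bash
python3 - <<'E'
import cv2
t=cv2.imread("pics/top1.png")[160:320,205:405];cv2.imwrite("pics/t2.png",cv2.resize(t,None,fx=3.75,fy=3.75,interpolation=cv2.INTER_CUBIC))
s=cv2.imread("pics/side1.png")[180:420,220:480];cv2.imwrite("pics/s2.png",cv2.resize(s,None,fx=2.5,fy=2.5,interpolation=cv2.INTER_CUBIC))
E
```

```text
(no output)
```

View pics/t2.png

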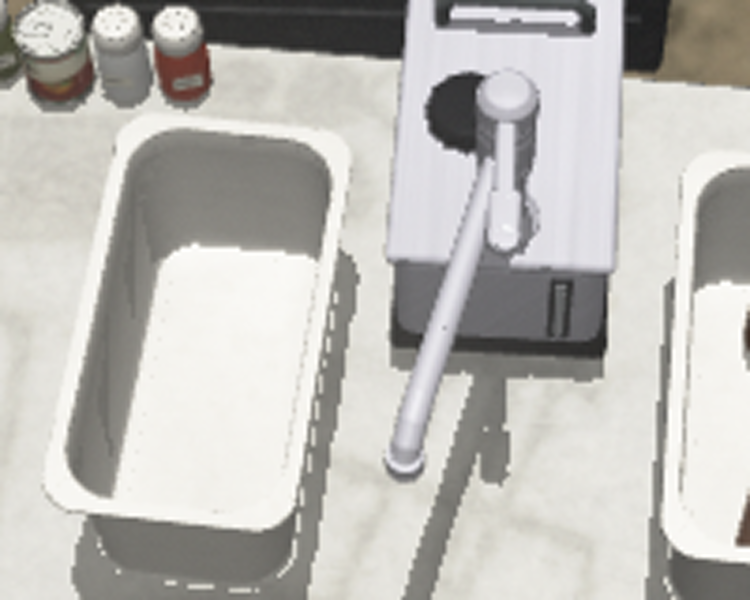

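View pics/s2.png

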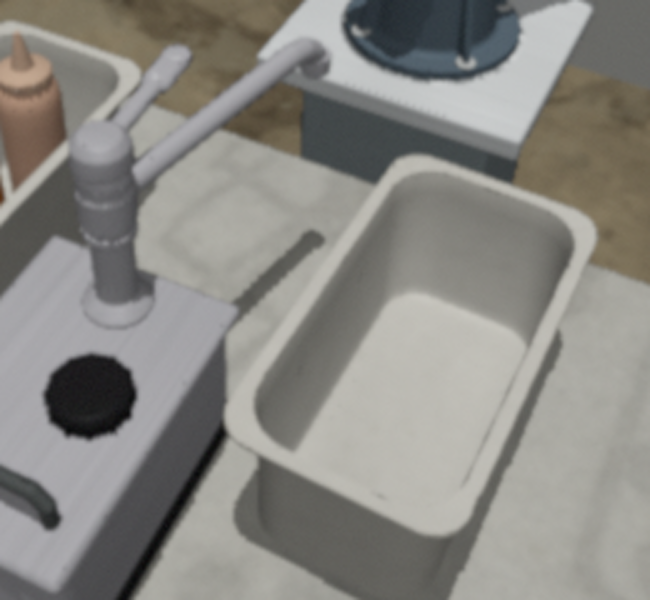

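The crops are sharp enough. In the top crop the rim edges, hub (508,92), lever tip (503,250) and outlet (405,465) are clear. In the side crop so are the outlet (314,68) and tap base (118,305).

```bash
cat > h.py <<'E'
import numpy as np
K={"top":np.array([[618.957,0,319.615],[0,618.957,250.365],[0,0,1]]),"side":np.array([[437.868,0,315.725],[0,437.868,247.185],[0,0,1]])}
def rays(cam):
    import rig; c=rig.capture(cam); return c
def ray(c,uv):
    K,V=c["K"],np.array(c["view"]);d=np.linalg.inv(K)@[uv[0],uv[1],1];d=V[:3,:3].T@(d*[1,-1,-1])
    return -V[:3,:3].T@V[:3,3],d/np.linalg.norm(d)
def onz(c,uv,z):
    o,d=ray(c,uv);return o+d*(z-o[2])/d[2]
def tri(c1,u1,c2,u2):
    o1,d1=ray(c1,u1);o2,d2=ray(c2,u2)
    t=np.linalg.lstsq(np.c_[d1,-d2],o2-o1,rcond=None)[0];a=o1+d1*t[0];b=o2+d2*t[1]
    return (a+b)/2,np.linalg.norm(a-b)
def inter(l1,l2):
    c=np.cross(np.cross([*l1[0],1],[*l1[1],1]),np.cross([*l2[0],1],[*l2[1],1]));return c[:2]/c[2]
T=lambda p:(p[0]/3.75+205-.37,p[1]/3.75+160-.37)
S=lambda p:(p[0]/2.5+220-.3,p[1]/2.5+180-.3)
E
python3 - <<'E'
from h import *
from rig import capture
t=capture("top");s=capture("side");np.set_printoptions(precision=4,suppress=True)
for c,M,E in((t,T,[((120,150),(46,475)),((75,512),(262,530)),((293,490),(350,165)),((320,130),(150,114))]),(s,S,[((230,400),(395,165)),((420,157),(580,215)),((595,250),(465,515)),((235,430),(425,530))])):
    q=np.array([onz(c,M(inter(E[i],E[(i+1)%4])),.15) for i in range(4)])
    print(q[:,:2].tolist(),"c",q.mean(0),"len",np.linalg.norm(np.roll(q,-1,0)-q,axis=1))
    d=np.roll(q,-1,0)-q;print("edge angs",np.degrees(np.arctan2(d[:,1],d[:,0])))
print("hub",onz(t,T((508,95)),.312),"base side",onz(s,S((118,303)),.152))
print("levertip",onz(t,T((504,235)),.307), tri(t,T((504,235)),s,S((176,60))))
print("outlet",onz(t,T((405,465)),.222),tri(t,T((405,465)),s,S((314,70))))
a,b,d=[onz(t,T(p),.15) for p in((388,258),(612,270),(405,0))]
print("tank",a,b,d,np.linalg.norm(a-b),np.degrees(np.arctan2(*(d-a)[[1,0]])),np.degrees(np.arctan2(*(a-b)[[1,0]])))
E
```

```text
[[0.37915180465240794, 0.2750712127852559], [0.3786252942233841, 0.10627019311831853], [0.7000968661034113, 0.09738012292633541], [0.7021915683047231, 0.2670437686026298]] c [0.54   0.1864 0.15  ] len [0.1688 0.3216 0.1697 0.3231]
edge angs [-90.1787  -1.5841  89.2927 178.5765]
[[0.38389746894829646, 0.10849537667042969], [0.38752860844028925, 0.28338317967930005], [0.7038350672939246, 0.27096486108688667], [0.69538354062105, 0.10022848401552506]] c [0.5427 0.1908 0.15  ] len [0.1749 0.3166 0.1709 0.3116]
edge angs [ 88.8106  -2.2483 -92.8339 178.4797]
hub [ 0.6355 -0.0176  0.312 ] base side [ 0.6428 -0.0128  0.152 ]
levertip [ 0.5314 -0.0243  0.307 ] (array([ 0.5343, -0.0229,  0.3009]), np.float64(0.002748262209313833))
outlet [0.403  0.0269 0.222 ] (array([0.4032, 0.0277, 0.2209]), np.float64(0.001485707443396333))
tank [0.5971 0.0617 0.15  ] [ 0.6031 -0.0983  0.15  ] [0.8237 0.0743 0.15  ] 0.1600895852756144 3.1830240819872335 92.1596932627055
```

Measured values check out:
- **Pan:** centre about (0.541, 0.188), yaw about -1.7°.
- **Tap axis:** about (0.638, -0.017). The outlet is 239 mm from it (240 stated) and at z 0.221 (0.222 stated).
- **Spout:** 10.6° off world -x towards +y. It needs about 60°.

First I shut the gripper, go up, and cross to a point above the right side of the spout at r = 0.18.

Units first: shifts go in shares of 0.6 m and turns go in shares of 180 degrees. So -0.511 m is -0.8517, -0.438 m is -0.73, -9 degrees is -0.05.

creep_tool([
  [[0, 0, -0.0833, 0, 0, 0, 0], [0, 0, -0.1667, 0, 0, 0, 0], [0, 0, -0.25, 0, 0, 0, 0], [0, 0, -0.3, 0, 0, 0, 0], [-0.05, -0.0583, -0.3, 0, 0, 0, 0], [-0.1, -0.1167, -0.3, 0, 0, -0.0167, 0], [-0.15, -0.175, -0.3, 0, 0, -0.0333, 0], [-0.2, -0.2333, -0.3, 0, 0, -0.05, 0], [-0.25, -0.2917, -0.3, 0, 0, -0.05, 0], [-0.3, -0.35, -0.3, 0, 0, -0.05, 0], [-0.35, -0.4083, -0.3, 0, 0, -0.05, 0], [-0.4, -0.4667, -0.3, 0, 0, -0.05, 0], [-0.45, -0.525, -0.3, 0, 0, -0.05, 0], [-0.5, -0.5833, -0.3, 0, 0, -0.05, 0], [-0.55, -0.6417, -0.3, 0, 0, -0.05, 0], [-0.6, -0.7, -0.3, 0, 0, -0.05, 0], [-0.65, -0.7583, -0.3, 0, 0, -0.05, 0], [-0.7, -0.8167, -0.3, 0, 0, -0.05, 0], [-0.73, -0.8517, -0.3, 0, 0, -0.05, 0], [-0.73, -0.8517, -0.3, 0, 0, -0.05, 0]],
])

```text
time_s: 2.2
position: [0.4517, -0.0459, 0.4021]
tcp_rot: [[-0.981, 0.195, -0.0], [0.195, 0.981, -0.001], [-0.0, -0.001, -1.0]]
force: [-0.2, 1.2, -0.2]
opening: 0.006
grasp_force: 0.0
```

Scaled: 0.16 m is 0.2667, 0.15 m is 0.25.

creep_tool([
  [[0, 0, 0.0667, 0, 0, 0, 0], [0, 0, 0.1333, 0, 0, 0, 0], [0, 0, 0.2, 0, 0, 0, 0], [0, 0, 0.25, 0, 0, 0, 0], [0, 0, 0.2667, 0, 0, 0, 0], [0, 0, 0.2667, 0, 0, 0, 0], [0, 0.0167, 0.2667, 0, 0, 0, 0], [0, 0.0333, 0.2667, 0, 0, 0, 0], [0, 0.05, 0.2667, 0, 0, 0, 0], [0, 0.05, 0.2667, 0, 0, 0, 0]],
])

```text
time_s: 3.2
position: [0.4569, -0.0117, 0.2435]
tcp_rot: [[-0.982, 0.188, 0.002], [0.188, 0.982, -0.0], [-0.002, 0.0, -1.0]]
force: [-1.1, -0.0, 0.4]
opening: 0.007
grasp_force: 0.0
```

```bash
python3 - <<'E'
from rig import bot
import numpy as np
s=bot.read_state();R=np.array(s["tcp_rot"]);p=np.array(s["position"])
for th in range(13,64,4):
    a=np.radians(th);g=np.array([.638-.18*np.cos(a)-.025*np.sin(a),-.017+.18*np.sin(a)-.025*np.cos(a),p[2]])
    print(th,np.round(R.T@(g-p),3),th-11)
E
```

```text
13 [ 0.002  0.011 -0.   ] 2
17 [0.003 0.023 0.   ] 6
21 [0.003 0.036 0.   ] 10
25 [0.002 0.049 0.   ] 14
29 [-0.     0.061  0.   ] 18
33 [-0.003  0.074  0.   ] 22
37 [-0.006  0.086  0.   ] 26
41 [-0.011  0.098  0.   ] 30
45 [-0.016  0.109  0.   ] 34
49 [-0.022  0.12   0.   ] 38
53 [-0.029  0.131  0.   ] 42
57 [-0.036  0.141  0.   ] 46
61 [-0.044  0.151  0.   ] 50
```

Scaled: 0.151 m is 0.2517, 0.146 m is 0.2433, 50 degrees is 0.2778.

creep_tool([
  [[0.0033, 0.0183, 0, 0, 0, 0.0111, 0], [0.005, 0.0383, 0, 0, 0, 0.0333, 0], [0.005, 0.06, 0, 0, 0, 0.0556, 0], [0.0033, 0.0817, 0, 0, 0, 0.0778, 0], [0, 0.1017, 0, 0, 0, 0.1, 0], [-0.005, 0.1233, 0, 0, 0, 0.1222, 0], [-0.01, 0.1433, 0, 0, 0, 0.1444, 0], [-0.0183, 0.1633, 0, 0, 0, 0.1667, 0], [-0.0267, 0.1817, 0, 0, 0, 0.1889, 0], [-0.0367, 0.2, 0, 0, 0, 0.2111, 0], [-0.0433, 0.21, 0, 0, 0, 0.2222, 0], [-0.0483, 0.2183, 0, 0, 0, 0.2333, 0], [-0.055, 0.2267, 0, 0, 0, 0.2444, 0], [-0.06, 0.235, 0, 0, 0, 0.2556, 0], [-0.0667, 0.2433, 0, 0, 0, 0.2667, 0], [-0.0733, 0.2517, 0, 0, 0, 0.2778, 0], [-0.0733, 0.2517, 0, 0, 0, 0.2778, 0]],
])

```text
time_s: 4.9
position: [0.5288, 0.1272, 0.2428]
tcp_rot: [[-0.486, 0.874, 0.001], [0.874, 0.486, -0.0], [-0.001, 0.001, -1.0]]
force: [0.1, 0.3, -0.2]
opening: 0.005
grasp_force: 0.0
```

```bash
python3 - <<'E'
from rig import bot,capture
import numpy as np,cv2
for n in("top",):
    c=capture(n);cv2.imwrite(f"pics/{n}3.png",cv2.resize(c["color"][160:320,205:405,::-1],None,fx=3.75,fy=3.75,interpolation=cv2.INTER_CUBIC))
E
```

```text
(no output)
```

View pics/top3.png

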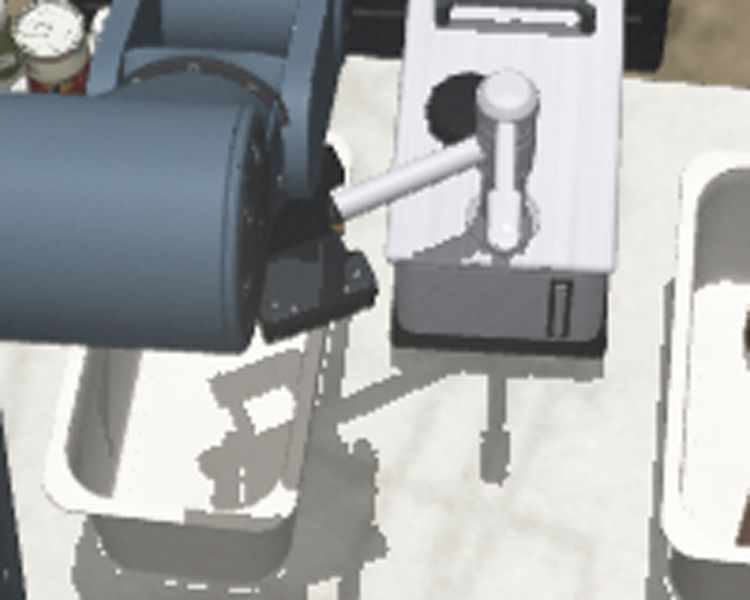

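The spout now points into the pan region (tube leaving the hub towards (335,205)) and the lever has not moved. Next I back off, rise, and move to the +y side of the lever, turning the tool so its y axis lies along the push.

Scaled: -0.16 m is -0.2667, -0.081 m is -0.135, 119 degrees is 0.6611.

creep_tool([
  [[0, -0.0417, 0, 0, 0, 0, 0], [0, -0.0833, 0, 0, 0, 0, 0], [0, -0.0833, -0.0667, 0, 0, 0, 0], [0, -0.0833, -0.1333, 0, 0, 0.0444, 0], [0, -0.0833, -0.2, 0, 0, 0.0889, 0], [0, -0.0833, -0.2667, 0, 0, 0.1333, 0], [-0.0333, -0.075, -0.2667, 0, 0, 0.1778, 0], [-0.0667, -0.0667, -0.2667, 0, 0, 0.2222, 0], [-0.1, -0.0583, -0.2667, 0, 0, 0.2667, 0], [-0.135, -0.0517, -0.2667, 0, 0, 0.3111, 0], [-0.135, -0.0517, -0.2667, 0, 0, 0.3556, 0], [-0.135, -0.0517, -0.2667, 0, 0, 0.4, 0], [-0.135, -0.0517, -0.2667, 0, 0, 0.4444, 0], [-0.135, -0.0517, -0.2667, 0, 0, 0.4889, 0], [-0.135, -0.0517, -0.2667, 0, 0, 0.5333, 0], [-0.135, -0.0517, -0.2667, 0, 0, 0.5778, 0], [-0.135, -0.0517, -0.2667, 0, 0, 0.6222, 0], [-0.135, -0.0517, -0.2667, 0, 0, 0.6611, 0], [-0.135, -0.0517, -0.2667, 0, 0, 0.6611, 0]],
])

```text
time_s: 6.85
position: [0.5401, 0.0407, 0.4027]
tcp_rot: [[1.0, 0.001, 0.0], [0.001, -1.0, -0.0], [0.0, 0.0, -1.0]]
force: [-0.2, -0.2, -0.5]
opening: 0.007
grasp_force: 0.0
```

```bash
python3 - <<'E'
from rig import bot,capture
import numpy as np,cv2
print(bot.read_state()["joint_positions"])
c=capture("side");cv2.imwrite(f"pics/side4.png",cv2.resize(c["color"][180:420,220:480,::-1],None,fx=2.5,fy=2.5,interpolation=cv2.INTER_CUBIC))
E
```

```text
[-7.50737171e+00  1.43158854e+01  7.88872078e+01 -9.20503119e-03
  8.67922838e+01  8.24352049e+01]
```

View pics/side4.png

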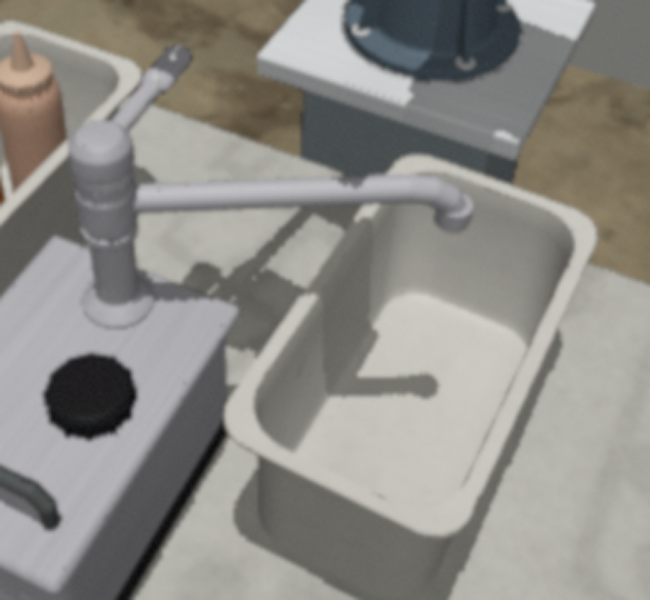

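The outlet (455,218 in the crop) now sits over the pan and the pan has not moved. I'll check this numerically, then descend beside the lever.

Scaled: 0.118 m is 0.1967, 0.04 m is 0.0667.

```bash
python3 - <<'E'
from h import *
from rig import capture
o=onz(capture("side"),S((455,218)),.222);a=np.radians(-1.7);d=o[:2]-[.541,.188]
print(o,np.hypot(*(o[:2]-[.638,-.017])),"in pan",[[np.cos(a),np.sin(a)],[-np.sin(a),np.cos(a)]]@d)
E
```

```text
[0.5095032  0.19075481 0.222     ] 0.2442815734180945 in pan [-0.03156466  0.0018192 ]
```

creep_tool([
  [[0, 0, 0.0667, 0, 0, 0, 0], [0, 0, 0.1333, 0, 0, 0, 0], [0, 0, 0.1833, 0, 0, 0, 0], [0, 0, 0.1967, 0, 0, 0, 0], [0, 0, 0.1967, 0, 0, 0, 0]],
])

```text
time_s: 7.45
position: [0.5399, 0.0409, 0.2837]
tcp_rot: [[1.0, 0.001, -0.003], [0.001, -1.0, 0.0], [-0.003, -0.0, -1.0]]
force: [-0.4, 0.2, 0.4]
opening: 0.005
grasp_force: 0.0
```

```bash
python3 - <<'E'
from rig import bot
import numpy as np
s=bot.read_state();R=np.array(s["tcp_rot"]);p=np.array(s["position"])
for ph in [2.5]+list(range(8,93,6))+[94]:
    a=np.radians(ph);g=np.array([.638-.095*np.cos(a)-.026*np.sin(a),-.017-.095*np.sin(a)+.026*np.cos(a),p[2]])
    print(ph,np.round(R.T@(g-p),3),ph)
E
```

```text
2.5 [ 0.002  0.036 -0.   ] 2.5
8 [ 0.     0.045 -0.   ] 8
14 [-0.     0.056 -0.   ] 14
20 [-0.     0.066 -0.   ] 20
26 [ 0.001  0.076 -0.   ] 26
32 [ 0.004  0.086 -0.   ] 32
38 [ 0.007  0.096 -0.   ] 38
44 [ 0.012  0.105 -0.   ] 44
50 [ 0.017  0.114 -0.   ] 50
56 [ 0.023  0.122 -0.   ] 56
62 [ 0.03  0.13 -0.  ] 62
68 [ 0.038  0.136 -0.   ] 68
74 [ 0.047  0.142 -0.   ] 74
80 [ 0.056  0.147 -0.   ] 80
86 [ 0.065  0.151 -0.   ] 86
92 [ 0.075  0.154 -0.   ] 92
94 [ 0.079  0.155 -0.   ] 94
```

The outlet is at (-32, +2) mm in the pan frame, well inside. Now push the lever.

Scaled: 0.151 m is 0.2517, 0.147 m is 0.245, -86 degrees is -0.4778.

creep_tool([
  [[0, 0.0333, 0, 0, 0, 0, 0], [0.0017, 0.06, 0, 0, 0, -0.0111, 0], [0, 0.075, 0, 0, 0, -0.0444, 0], [0, 0.0933, 0, 0, 0, -0.0778, 0], [0, 0.11, 0, 0, 0, -0.1111, 0], [0.0017, 0.1267, 0, 0, 0, -0.1444, 0], [0.0067, 0.1433, 0, 0, 0, -0.1778, 0], [0.0117, 0.16, 0, 0, 0, -0.2111, 0], [0.02, 0.175, 0, 0, 0, -0.2444, 0], [0.0283, 0.19, 0, 0, 0, -0.2778, 0], [0.0383, 0.2033, 0, 0, 0, -0.3111, 0], [0.05, 0.2167, 0, 0, 0, -0.3444, 0], [0.0633, 0.2267, 0, 0, 0, -0.3778, 0], [0.0783, 0.2367, 0, 0, 0, -0.4111, 0], [0.0933, 0.245, 0, 0, 0, -0.4444, 0], [0.1083, 0.2517, 0, 0, 0, -0.4778, 0], [0.1083, 0.2517, 0, 0, 0, -0.4778, 0]],
])

```text
time_s: 9.15
position: [0.6074, -0.111, 0.2868]
tcp_rot: [[0.069, 0.998, 0.004], [0.998, -0.069, -0.002], [-0.001, 0.005, -1.0]]
force: [-0.0, 0.5, -0.4]
opening: 0.009
grasp_force: 0.0
```

Scaled: 0.01 m is 0.0167, 0.008 m is 0.0133, -4 degrees is -0.0222.

creep_tool([
  [[0, 0.005, 0, 0, 0, -0.0056, 0], [0, 0.01, 0, 0, 0, -0.0111, 0], [0, 0.0133, 0, 0, 0, -0.0167, 0], [0, 0.0167, 0, 0, 0, -0.0222, 0]],
])

```text
time_s: 9.55
position: [0.6154, -0.111, 0.285]
tcp_rot: [[-0.001, 1.0, 0.0], [1.0, 0.001, -0.001], [-0.001, 0.0, -1.0]]
force: [-2.2, -1.4, 2.0]
opening: 0.007
grasp_force: 1.2
```

Scaled: 0.004 m is 0.0067, 0.002 m is 0.0033.

creep_tool([
  [[0, 0.0033, 0, 0, 0, 0, 0], [0, 0.0067, 0, 0, 0, 0, 0], [0, 0.0067, 0, 0, 0, 0, 0]],
])

```text
time_s: 9.85
position: [0.6198, -0.1108, 0.2845]
tcp_rot: [[-0.0, 1.0, 0.0], [1.0, 0.0, 0.0], [0.0, 0.0, -1.0]]
force: [-0.3, -1.0, 1.3]
opening: 0.006
grasp_force: 0.7
```

creep_tool([
  [[0, -0.0333, 0, 0, 0, 0, 0], [0, -0.0833, 0, 0, 0, 0, 0], [0, -0.0833, -0.0833, 0, 0, 0, 0], [0, -0.1167, -0.1667, 0, 0, 0, 0], [0, -0.2, -0.2, 0, 0, 0, 0], [0, -0.2667, -0.2, 0, 0, 0, 0], [0, -0.3333, -0.2, 0, 0, 0, 0], [0, -0.3333, -0.2, 0, 0, 0, 0]],
])

```text
time_s: 10.65
position: [0.4156, -0.1091, 0.4047]
tcp_rot: [[0.001, 1.0, -0.001], [1.0, -0.001, 0.001], [0.001, -0.001, -1.0]]
force: [0.9, 1.0, -1.4]
opening: 0.01
grasp_force: 0.0
```

```bash
python3 - <<'E'
from rig import bot,capture
import numpy as np,cv2
I=[]
for n,(r,q) in {"top":(160,205),"side":(180,220)}.items():
    c=capture(n);I.append(cv2.resize(c["color"][r:r+160,q-(60 if n=="side" else 0):,::-1][:,:200],None,fx=2,fy=2,interpolation=cv2.INTER_CUBIC))
cv2.imwrite("pics/f5.png",np.hstack(I))
E
```

```text
(no output)
```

View pics/f5.png

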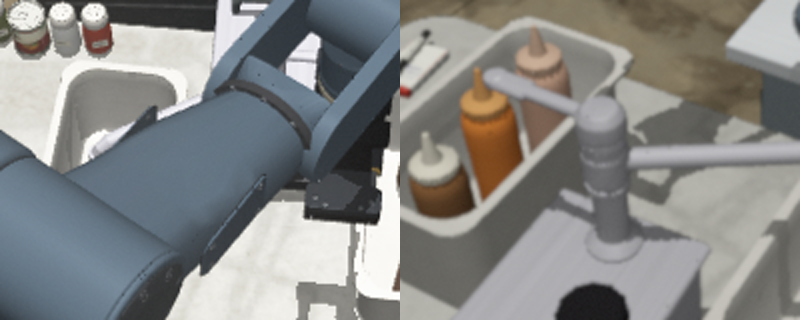

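The lever is now swung round over the sauce pan, its tip at about (207,220) in the side view. I'll measure its angle.

```bash
python3 - <<'E'
from h import *
from rig import capture
c=capture("side")
for uv in((207.5,219.5),(206.5,219),(229,227)):
    e=onz(c,uv,.307)[:2]-[.638,-.017]; print(e,np.hypot(*e),np.degrees(np.arctan2(-e[1],-e[0]))-2.5)
e=onz(c,(207.5,219.5),.307)-onz(c,(229,227),.307);print(np.degrees(np.arctan2(-e[1],-e[0]))-2.5)
E
```

```text
[ 0.00690815 -0.09989191] 0.10013049757371409 91.45606499039422
[ 0.00666944 -0.10222012] 0.10243746380682511 91.23302178959877
[ 0.00525949 -0.05624727] 0.05649263356310891 92.84199903180019
89.66330422604987
```

The lever measures about 90°, against 83° needed, and the gripper is clear of everything. Handing in.

creep_tool([
  [[0, 0, 0, 0, 0, 0, 0], [0, 0, 0, 0, 0, 0, 0], [0, 0, 0, 0, 0, 0, 0]],
])

```text
time_s: 11.1
position: [0.4203, -0.1109, 0.4041]
tcp_rot: [[-0.001, 1.0, -0.0], [1.0, 0.001, 0.001], [0.001, -0.0, -1.0]]
force: [-0.4, 1.5, 0.1]
opening: 0.0
grasp_force: 0.0
```

```bash
python3 -c "
from rig import bot
print(bot.hand_in())"
```

```text
the job is handed in; nothing more can be done
None
```

I handed the job in at 11.1 s, but it returned no verdict; before that, the outlet measured 32 mm along and 2 mm across from the empty pan's centre, and the lever, opened only after that, measured about 90° (fully open).

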